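# Seat a yarn spindle in the tension rig

## Task

Take the tall plain spindle from the wooden rack and stand its tapered foot in the steel socket of the tension rig. Push it down firmly until its collar sits fully home on the socket's rim, without driving the sprung plate down onto its stops, then give it a gentle tug upward, enough to see the sprung plate lift a little, to prove that friction alone holds it. Leave it standing upright in the socket with its collar still home, and do not disturb the other things on the bench.

Things in the scene. Friction and masses are not known exactly. Their poses are not given: they have to be found in the camera images.
- spindle_mid (a point): The spindle, 140 mm tall, 0.15 kg, hanging upright in a hole of the rack. Above its black collar (42 mm across, 6 mm thick) come a black cone 20 mm high and a bare steel rod 12 mm across, plain to its end: grip it there, in its top 65 mm. This point is on the axis half-way up, 70 mm below the top, at the foot of the rod; z up the axis.
- spindle_seat (a point): Centre of the underside of the spindle's collar, 25 mm below spindle_mid; z up the axis. Below it is the steel foot, 45 mm long, tapering from 20 mm across at the collar to 12 mm at the tip. Home means this point is at socket_mouth. Once home, friction holds the spindle against a pull of at least 6 N, though not much more than 10 N.
- socket_mouth (a point): Centre of the rim of the socket, a steel sleeve 50 mm across, 45 mm tall, on the sprung plate; rim 95 mm above the bench; moves with the plate. In its 33 mm bore four sprung jaws form the matching taper (17 mm opening, 2 mm below the rim). Lightly set in, the foot stops with the collar some 15 mm high; the push then grows to 13-20 N as the collar gets home.
- plate (a joint): Sprung plate (100 x 120 mm) carrying the socket, in m: about 0 unloaded, grows as it is pushed down, negative as it is pulled up, 1 mm for every 4 N. It meets its stops at 0.009; past 0.0075 (30 N) is an overload. A tug to -0.001 or higher (4 N besides the spindle's weight), held a moment, is enough.
- rig: The rig's white base, 170 x 150 x 28 mm, fixed to the bench; origin at the centre of its underside, x along its 170 mm side. The socket's axis is 15 mm from its centre along its x.
- rack: Wooden rack, fixed: a plate 75 x 250 mm, its top 65 mm above the bench, with three 27 mm holes in a row along its y, 78 mm apart, the middle one at its centre. Spindle and two other pins hang there by collars 42 mm across, in any order. Origin: centre of its underside, on the bench.
- stub_pin: Bystander in the rack: short thick steel pin, rod 22 mm across, top 86 mm above its origin. The origin is on its axis, 45 mm below the underside of its collar.
- guide_pin: Bystander in the rack: thin rod with a white disc 32 mm across on top, top 103 mm above its origin. The origin is on its axis, 45 mm below the underside of its collar.
- bobbin: Bystander: an empty wooden bobbin standing on the bench, 60 mm across, 74 mm tall; origin at the centre of its underside.
- weight: Bystander: a steel balance weight standing on the bench, 38 mm across, 52 mm tall; origin at the centre of its underside.
Not all that is in view belongs to the job. What is shaped like the part that bears spindle_mid but red or yellow is not meant.

How it is judged:
On the way, in this order (a step that is already met when the one before it is completed fails the run):
1. the spindle's foot is in the socket, upright, its collar still short of the rim (z of spindle_seat in the frame of socket_mouth between 0.004 and 0.028 m and horizontal distance between spindle_seat and socket_mouth below 0.006 m and angle between spindle_mid's own z axis and vertical below 0.12 rad), for 0.1 s.
2. the spindle is pushed home: collar within 2 mm of the rim (z of spindle_seat in the frame of socket_mouth between -0.003 and 0.002 m and horizontal distance between spindle_seat and socket_mouth below 0.0025 m and angle between spindle_mid's own z axis and vertical below 0.06 rad), for 0.2 s.
3. the spindle is tugged up so that the sprung plate lifts 1 mm or more above rest, and the collar stays home (value of joint plate below -0.001 m and z of spindle_seat in the frame of socket_mouth between -0.003 and 0.002 m), for 0.2 s.
At the end, for the whole second after the job is handed in: The spindle stands upright (within 0.06 rad) in the socket, on its axis within 2.5 mm, collar within 2 mm of the rim, the sprung plate back at rest, nothing held (all of step 2 and value of joint plate between -0.001 and 0.002 m and velocity of joint plate below 0.01 m/s); the robot touches nothing.
It fails at once if the sprung plate is pushed down more than 7.5 mm (30 N): overload (value of joint plate above 0.0075 m).
It fails at once if a bystander is moved more than 15 mm (distance of any of stub_pin, guide_pin, bobbin, weight from where it was at the start of the episode above 0.015 m).
It also fails if it takes over 56 s, if anything falls off the work surface, if the arm or the gripper's body presses on something with over 40 N, if the wrist force passes 120 N, or if a joint passes its speed limit or range.

## Robot

A 7-joint arm with a two-finger parallel gripper is mounted at the origin on the work surface. World frame = base frame: x ahead of the robot, y to its left, z up, the work surface at z = 0. Lengths are in m, angles in rad, forces in N, time in s.
With the tool pointing down it reaches from about 0.4 to 0.875 m from the base axis. Payload 6.5 kg.
Tool frame: the origin (TCP) lies between the finger pads; the fingertips stand 22 mm ahead of it and the grasp point (between the pads) lies 3 mm ahead of it; x points along the fingers, z is the direction in which the jaws open and shut, and the axes are right-handed (so a half turn about x gives the same grasp; the last joint's range is limited). The gripper opens to 85 mm and grips with 20 to 120 N. Pads are 22 mm wide; open, the fingers measure 114 mm over their backs; the gripper's body (76 mm by 85 mm) begins 54 mm behind the grasp point. The pads swing forward as they close: fully open they stand 13 mm farther back than shut.
Start: joints at [-1.364, 0.536, -0.004, 1.538, 0.003, 1.067, -0.071], TCP at [0.175, 0.626, 0.222] pointing down, gripper open.
Joint ranges: [-2.7, 2.7], [-0.37, 2.16], [-1.27, 1.26], [0.24, 2.4], [-1.31, 4.45], [0.19, 1.91], [-2.76, 2.76]. Speed limits (rad/s): [2.39, 2.39, 3.14, 3.14, 3.14, 3.14, 3.14].

## Interface

Orientations are given as a unit quaternion [w, x, y, z].
In Python, from station import r gives the robot as it stands.
- The arm moves only by the shell command python3 -m crank 'ROWS'. ROWS is JSON, a list of rows, each an object with "gripper": the closure in counts, from 0 (fully open) to 255 (shut); "travel": the shift along the tool's x, y, z in mm, a list of three; "twist": the turn, a rotation vector about the tool's x, y, z in degrees, a list of three. A call has 1 to 12 rows; each row is the pose to reach, as a shift and turn from the pose commanded when the call began, along the tool's axes at that moment; what a row does not reach only later rows make up. A row lasts 1/8 s, in which the tool goes at most 62.5 mm and 10.7 degrees, less where a joint would pass 70% of its speed; a pose out of reach is approached as far as the arm can. A call with a gripper value outside its range is refused whole. The fingers move at their own pace and stop on an object; the grip force is fixed at half the most. Time passes only in rows, so rows that repeat a pose let the fingers close. It gives the time, the measured TCP pose, the force and the opening at its end, in the units of the state.
- r.state(): the state, without advancing time (a new reading comes with each control period).
- r.read_camera(name): name is "scene" or "top" or "wrist"; returns (picture, depth): 400x640x3 uint8, blue, green, red; 400x640 float32, m along the optical axis (not along the pixel's ray), 0 where there is no reading.
- r.camera_info(name): a dict with "mtx" (3x3 intrinsics, pixels), "dist_coeffs" ([k1, k2, p1, p2, k3] as OpenCV has them; the pictures are not rectified), "extrinsics" (4x4, takes a point from world to camera coordinates); the wrist camera has in their place "tool_from_camera" (4x4, takes a point from camera to tool coordinates, whose origin is the TCP and whose axes are the tool frame's). Camera axes: x right, y down, z forward; pixel columns grow to the right and rows downward; lengths in m; the calibration is good to about 2 mm. A picture is of the moment at which its call begins: read the wrist's pose just before it. camera_info takes no time and is no camera call.
- r.finish_job(): hands the job in, once; it reports no verdict.
The state is a dict: "time_s": time; "q": joint angles; "qvel": joint speeds; "joint_torque": joint torques, N m; "tool_pos": TCP position; "tcp_rot": TCP orientation; "ft_force": force on the tool from outside, world axes, zero at the start; "moment": the same for the moment, N m; "width": finger opening in m.
Only numpy, scipy, OpenCV 4.12 (cv2) and the standard library are available. Lean on these libraries where they do the work, as an engineer would, in place of code of your own. Each camera call takes 0.05 s, during which the arm holds its last target.

## Working session

There is one attempt and no reset: what is moved stays moved. The work goes in short steps, Python scripts to look and compute and a shell command to move; the robot and the scene stay as the last step left them, time stands still between calls to the robot, and variables do not carry over. Pictures are saved under pics/ and viewed, and the job is handed in when it is done.

```bash
ls; mkdir -p pics
python3 - <<'E'
from station import r
import cv2,numpy as np
s=r.state();print({k:np.round(v,4).tolist() for k,v in s.items()})
for n in("scene","top","wrist"):
    p,d=r.read_camera(n);cv2.imwrite(f"pics/{n}0.png",p);np.savez(f"{n}0.npz",p=p,d=d)
    i=r.camera_info(n);print(n,{k:np.round(v,4).tolist() for k,v in i.items()})
E
```

```text
pics
{'time_s': 0.0, 'q': [-1.3642, 0.5372, -0.0044, 1.5389, 0.0026, 1.0673, -0.0712], 'qvel': [0.0005, -0.0003, 0.0002, -0.0007, -0.0016, -0.0011, -0.0005], 'joint_torque': [-0.0005, -58.34, 1.0484, -25.9112, 0.0124, 0.0095, -0.0], 'tool_pos': [0.175, 0.6253, 0.2215], 'tcp_rot': [0.5629, -0.4278, 0.5638, 0.427], 'ft_force': [0.2448, -0.1491, 0.2355], 'moment': [-0.0303, -0.0098, -0.0463], 'width': 0.0853}
scene {'mtx': [[392.3664, 0.0, 316.6245], [0.0, 392.3664, 201.543], [0.0, 0.0, 1.0]], 'dist_coeffs': [0.0214, 0.0, 0.0, 0.0, 0.0], 'extrinsics': [[-0.4757, 0.8794, -0.019, 0.2458], [0.6468, 0.3351, -0.6851, -0.3047], [-0.5961, -0.3382, -0.7282, 1.4139], [0.0, 0.0, 0.0, 1.0]]}
top {'mtx': [[365.0414, 0.0, 319.3862], [0.0, 365.0414, 196.0497], [0.0, 0.0, 1.0]], 'dist_coeffs': [-0.0502, 0.0, 0.0, 0.0, 0.0], 'extrinsics': [[-0.0258, -0.9997, -0.0015, 0.032], [-0.9909, 0.0258, -0.1322, 0.5859], [0.1322, -0.0019, -0.9912, 0.8415], [0.0, 0.0, 0.0, 1.0]]}
wrist {'mtx': [[350.7493, 0.0, 320.3354], [0.0, 350.7493, 200.7372], [0.0, 0.0, 1.0]], 'dist_coeffs': [-0.0592, 0.0, 0.0, 0.0, 0.0], 'tool_from_camera': [[-0.0015, -0.3121, 0.9501, -0.1516], [-0.0, -0.9501, -0.3121, 0.0801], [1.0, -0.0005, 0.0014, 0.0002], [0.0, 0.0, 0.0, 1.0]]}
```

View pics/scene0.png

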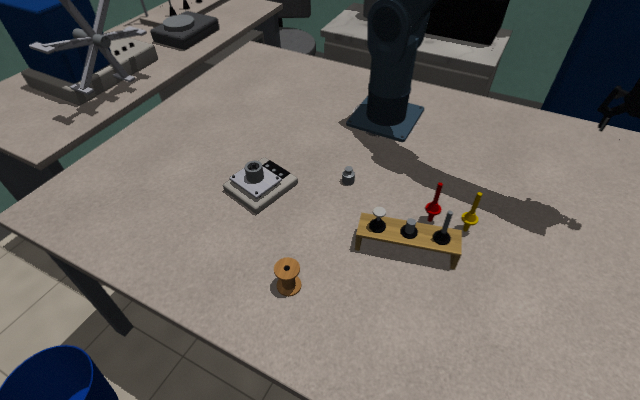

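View pics/top0.png

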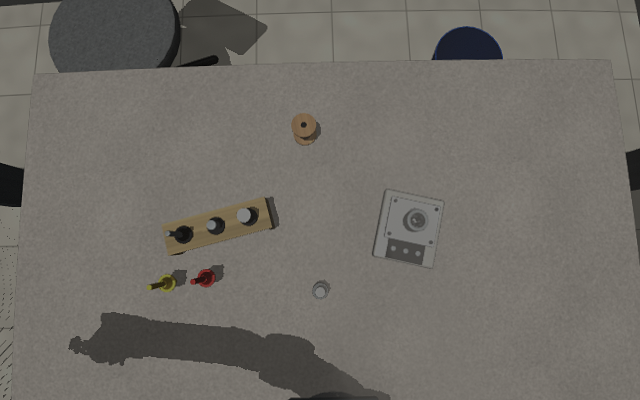

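View pics/wrist0.png

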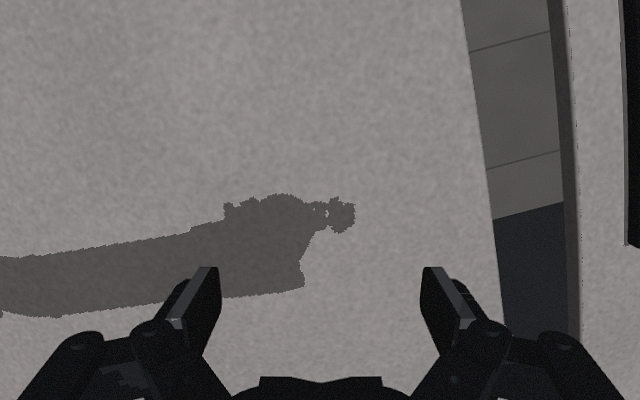

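The top view shows the rack at about (218,226) and the rig at (410,228). The candidates in the scene picture are:
- Grey tall rod in the rack, (446,222).
- Stub pin, (410,227).
- Guide pin with a white disc, (378,213).
- Red spindle, (437,198).
- Yellow spindle, (474,208).

By the description it is the grey tall rod at (446,222), which is (180,234) in the top view. I'll check that in a close crop.

```bash
cat > h.py <<'E'
import numpy as np,cv2
from station import r
from scipy.spatial.transform import Rotation as R
def toolT(s):
    T=np.eye(4);T[:3,:3]=R.from_quat(np.roll(s["tcp_rot"],-1)).as_matrix();T[:3,3]=s["tool_pos"];return T
def cam(n,s=None):
    i=r.camera_info(n)
    if n=="wrist": W=toolT(s)@np.array(i["tool_from_camera"])
    else: W=np.linalg.inv(np.array(i["extrinsics"]))
    return np.array(i["mtx"]),np.array(i["dist_coeffs"]),W
def pix_at_z(n,uv,z,s=None):
    K,D,W=cam(n,s);u=cv2.undistortPoints(np.array(uv,float).reshape(-1,1,2),K,D)[:,0]
    d=np.c_[u,np.ones(len(u))]@W[:3,:3].T;o=W[:3,3]
    return o+d*((z-o[2])/d[:,2])[:,None]
def cloud(n,dep,s=None):
    K,D,W=cam(n,s);h,w=dep.shape;v,u=np.mgrid[:h,:w]
    n_=cv2.undistortPoints(np.stack([u,v],-1).reshape(-1,1,2).astype(float),K,D)[:,0]
    P=np.c_[n_,np.ones(len(n_))]*dep.reshape(-1,1)
    return (P@W[:3,:3].T+W[:3,3]).reshape(h,w,3)
def proj(n,P,s=None):
    K,D,W=cam(n,s);V=np.linalg.inv(W)
    return cv2.projectPoints(np.array(P,float).reshape(-1,3),cv2.Rodrigues(V[:3,:3])[0],V[:3,3],K,D)[0][:,0]
E
python3 - <<'E'
import sys;sys.path.insert(0,'.')
from h import *
a=np.load("scene0.npz");b=np.load("top0.npz")
c1=cv2.resize(a['p'][170:275,345:500],None,fx=4,fy=4,interpolation=2)
cv2.imwrite("pics/c1.png",c1)
cv2.imwrite("pics/c2.png",cv2.resize(b['p'][185:300,140:285],None,fx=5,fy=5,interpolation=2))
cv2.imwrite("pics/c3.png",cv2.resize(b['p'][180:275,365:455],None,fx=6,fy=6,interpolation=2))
for n,z in(("scene",a),("top",b)):
    C=cloud(n,z['d']);X=C.reshape(-1,3)
    for nm,lo,hi,box in(("racktop",.058,.068,None),("tall",.1,.2,None),("socket",.088,.1,None)):
        m=(X[:,2]>lo)&(X[:,2]<hi)&(np.abs(X[:,1])<.5)&(X[:,0]>.3)&(X[:,0]<.9)
        # separate by sign of y
        for sg in(1,-1):
            q=X[m&(sg*X[:,1]>0)]
            if len(q)>5: print(n,nm,sg,len(q),q.mean(0).round(4),q.min(0).round(3),q.max(0).round(3))
print("tip scene rays",pix_at_z("top",[[180,234],[215,226],[246,216],[416,220]],.07))
E
```

```text
scene racktop 1 2046 [0.522  0.2677 0.0644] [0.39  0.047 0.058] [0.783 0.393 0.068]
scene racktop -1 43 [ 0.5349 -0.1881  0.063 ] [ 0.504 -0.214  0.058] [ 0.545 -0.174  0.068]
scene tall 1 433 [0.4819 0.2854 0.1231] [0.386 0.17  0.1  ] [0.555 0.388 0.162]
scene socket 1 121 [0.4953 0.2801 0.0929] [0.39  0.177 0.088] [0.549 0.387 0.1  ]
scene socket -1 153 [ 0.5218 -0.1987  0.0928] [ 0.496 -0.223  0.088] [ 0.546 -0.174  0.099]
top racktop 1 2661 [0.5161 0.2598 0.0646] [0.379 0.048 0.058] [0.739 0.39  0.068]
top racktop -1 35 [ 0.519  -0.1938  0.0629] [ 0.496 -0.217  0.058] [ 0.538 -0.178  0.068]
top tall 1 457 [0.4862 0.27   0.1241] [0.385 0.168 0.1  ] [0.552 0.386 0.161]
top socket 1 65 [0.4702 0.3147 0.0931] [0.387 0.249 0.088] [0.531 0.378 0.1  ]
top socket -1 268 [ 0.5194 -0.2012  0.0945] [ 0.497 -0.224  0.088] [ 0.544 -0.178  0.098]
tip scene rays [[ 0.50217052  0.3415704   0.07      ]
 [ 0.51877778  0.25995693  0.07      ]
 [ 0.54017987  0.1879122   0.07      ]
 [ 0.52063849 -0.20513077  0.07      ]]
```

View pics/c1.png

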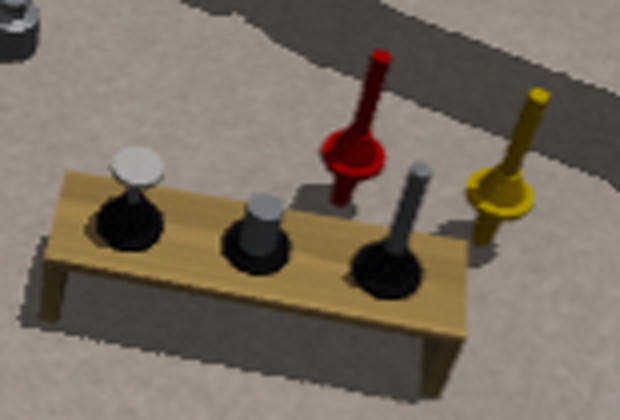

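View pics/c2.png

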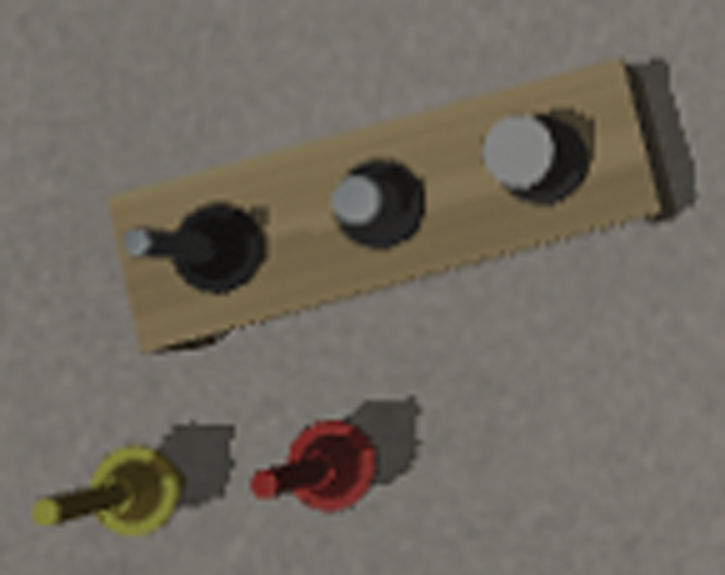

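View pics/c3.png

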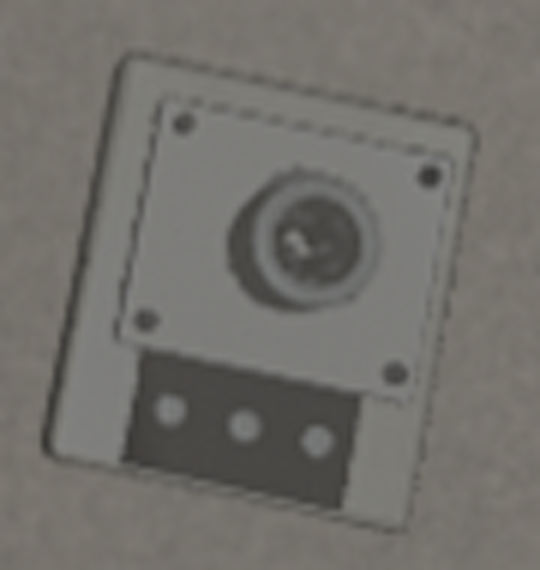

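The crop confirms the choice. The spindle is the bare grey rod with black cone and collar at the rack's end (top view: collar (183.6,234.6), rod tip (167.8,233.2)). The red and yellow lookalikes stand on the bench beside the rack. The socket bore is at about (418,220) in the top view.

Run:
```python
from h import *
a=np.load("scene0.npz");b=np.load("top0.npz")
print("top: tip",pix_at_z("top",[[167.8,233.2]],.16),"collar",pix_at_z("top",[[183.6,234.6]],.071))
print("scene: tip",pix_at_z("scene",[[345+420/4,170+170/4]],.16),"collar",pix_at_z("scene",[[345+388/4,170+270/4]],.071))
print("stub/guide collars",pix_at_z("top",[[140+380/5,185+203/5],[140+547/5,185+158/5]],.071))
print("socket top",pix_at_z("top",[[365+316/6,180+240/6]],.095))
for n,z in(("scene",a),("top",b)):
    C=cloud(n,z['d']);p=z['p'].astype(int)
    grey=(p.max(2)-p.min(2))<25
    for nm,m in(("rod",(C[...,2]>.095)&(C[...,2]<.165)&(abs(C[...,0]-.50)<.04)&(abs(C[...,1]-.335)<.04)&grey),
      ("socket",(C[...,2]>.0915)&(C[...,2]<.1)&(abs(C[...,0]-.52)<.04)&(abs(C[...,1]+.2)<.04)),
      ("red",(p[...,2]>p[...,1]+40)&(p[...,2]>p[...,0]+40)&(C[...,2]>.02)&(C[...,1]>0.2)&(C[...,0]<.6)&(abs(p[...,1]-p[...,0])<15)),
      ("yel",(p[...,2]>p[...,0]+40)&(abs(p[...,2]-p[...,1])<45)&(C[...,2]>.02)&(C[...,1]>.2)&(C[...,0]<.45))):
        q=C[m]
        if len(q): 
            print(n,nm,len(q),q.mean(0).round(4),np.median(q,0).round(4),q.min(0).round(3),q.max(0).round(3))
            if nm=="socket": print(" mid",((np.percentile(q,2,axis=0)+np.percentile(q,98,axis=0))/2).round(4))
```

```text
top: tip [[0.50094115 0.33272092 0.16      ]] collar [[0.50056628 0.33271678 0.071     ]]
scene: tip [[0.50397969 0.33705535 0.16      ]] collar [[0.50484541 0.33836278 0.071     ]]
stub/guide collars [[0.51958811 0.25735015 0.071     ]
 [0.53851065 0.17982182 0.071     ]]
socket top [[ 0.51903147 -0.20225315  0.095     ]]
scene rod 115 [0.506  0.3358 0.1335] [0.5064 0.3358 0.1348] [0.496 0.33  0.096] [0.511 0.341 0.162]
scene socket 114 [ 0.5218 -0.1993  0.0939] [ 0.5226 -0.1989  0.0939] [ 0.496 -0.223  0.092] [ 0.545 -0.174  0.099]
 mid [ 0.5212 -0.1995  0.0942]
scene red 234 [0.4067 0.289  0.0729] [0.4066 0.2897 0.0605] [0.383 0.268 0.021] [0.422 0.308 0.141]
scene yel 345 [0.3979 0.3669 0.0777] [0.3968 0.38   0.0668] [0.374 0.275 0.021] [0.422 0.402 0.142]
top rod 88 [0.5015 0.3322 0.1358] [0.5014 0.3315 0.1376] [0.496 0.329 0.096] [0.508 0.341 0.161]
top socket 242 [ 0.5194 -0.2017  0.0949] [ 0.5191 -0.2024  0.0949] [ 0.497 -0.224  0.092] [ 0.544 -0.178  0.098]
 mid [ 0.5192 -0.2017  0.0948]
top red 153 [0.3996 0.285  0.0681] [0.399  0.2853 0.0517] [0.381 0.266 0.046] [0.42  0.307 0.142]
top yel 212 [0.3907 0.3658 0.0651] [0.3896 0.3746 0.0526] [0.371 0.27  0.043] [0.42  0.399 0.141]
```

```bash
cat >> h.py <<'E'
def plan(pos,zdir,s=None):
    s=s or r.state();T=toolT(s)
    x=np.array([0,0,-1.]);z=np.array([*zdir,0.]);z/=np.linalg.norm(z)
    G=np.c_[x,np.cross(z,x),z]
    d=T[:3,:3].T@(np.array(pos)-T[:3,3])*1000
    w=R.from_matrix(T[:3,:3].T@G).as_rotvec(degrees=True)
    return d.round(1),w.round(2)
E
python3 - <<'E'
from h import *
s=r.state();print(toolT(s).round(3))
for zd in((.97,.24),(-.97,-.24),(.24,-.97),(-.24,.97),(1,0),(-1,0),(0,1),(0,-1)): print(zd,plan([.503,.335,.235],zd))
E
```

```text
[[-0.    -0.963  0.269  0.175]
 [-0.001  0.269  0.963  0.625]
 [-1.    -0.    -0.001  0.222]
 [ 0.     0.     0.     1.   ]]
(0.97, 0.24) (array([ -13. , -394.1, -191.4]), array([ 6.048e+01, -7.000e-02,  4.000e-02]))
(-0.97, -0.24) (array([ -13. , -394.1, -191.4]), array([-1.1952e+02, -5.0000e-02, -8.0000e-02]))
(0.24, -0.97) (array([ -13. , -394.1, -191.4]), array([ 1.5048e+02, -2.0000e-02,  1.0000e-01]))
(-0.24, 0.97) (array([ -13. , -394.1, -191.4]), array([-2.952e+01, -8.000e-02, -1.000e-02]))
(1, 0) (array([ -13. , -394.1, -191.4]), array([ 7.437e+01, -6.000e-02,  5.000e-02]))
(-1, 0) (array([ -13. , -394.1, -191.4]), array([-1.0563e+02, -6.0000e-02, -7.0000e-02]))
(0, 1) (array([ -13. , -394.1, -191.4]), array([-1.563e+01, -8.000e-02, -1.000e-02]))
(0, -1) (array([ -13. , -394.1, -191.4]), array([ 1.6437e+02, -1.0000e-02,  1.1000e-01]))
```

```bash
python3 -m crank '[{"gripper":0,"travel":[-13,-40,-20],"twist":[6,0,0]},{"gripper":0,"travel":[-13,-90,-44],"twist":[14,0,0]},{"gripper":0,"travel":[-13,-140,-68],"twist":[22,0,0]},{"gripper":0,"travel":[-13,-190,-92],"twist":[30,0,0]},{"gripper":0,"travel":[-13,-240,-117],"twist":[38,0,0]},{"gripper":0,"travel":[-13,-290,-141],"twist":[46,0,0]},{"gripper":0,"travel":[-13,-340,-165],"twist":[53,0,0]},{"gripper":0,"travel":[-13,-380,-184],"twist":[58,0,0]},{"gripper":0,"travel":[-13,-394,-191],"twist":[60.5,0,0]},{"gripper":0,"travel":[-13,-394,-191],"twist":[60.5,0,0]},{"gripper":0,"travel":[-13,-394,-191],"twist":[60.5,0,0]}]'
python3 - <<'E'
from h import *
s=r.state();p,d=r.read_camera("wrist");np.savez("w1.npz",p=p,d=d,**{k:s[k] for k in("tool_pos","tcp_rot")})
print(s["tool_pos"],s["ft_force"],s["time_s"],toolT(s)[:3,:3].round(3))
cv2.imwrite("pics/w1.png",p)
C=cloud("wrist",d,s)
m=(C[...,2]>.1)&(C[...,2]<.158)&(abs(C[...,0]-.503)<.025)&(abs(C[...,1]-.335)<.025)
q=C[m];print(len(q),q.mean(0),q.min(0),q.max(0))
for z in(.16,.071): print(proj("wrist",[.503,.335,z],s))
E
```

```text
time_s: 1.52
tool_pos: [0.5014, 0.3378, 0.2352]
tcp_rot: [0.701, -0.086, 0.702, 0.087]
ft_force: [0.0, 0.6, 0.3]
width: 0.085
[0.50143538 0.33782053 0.23517315] [0.03208468 0.64900034 0.32972283] 1.525 [[-0.001 -0.243  0.97 ]
 [ 0.001  0.97   0.243]
 [-1.     0.001 -0.001]]
322 [0.50127303 0.34141214 0.13207134] [0.49640114 0.33474747 0.10030023] [0.50786147 0.34310826 0.15794144]
[[321.17185748 213.56379405]]
[[321.05900602 180.54471657]]
```

View pics/w1.png

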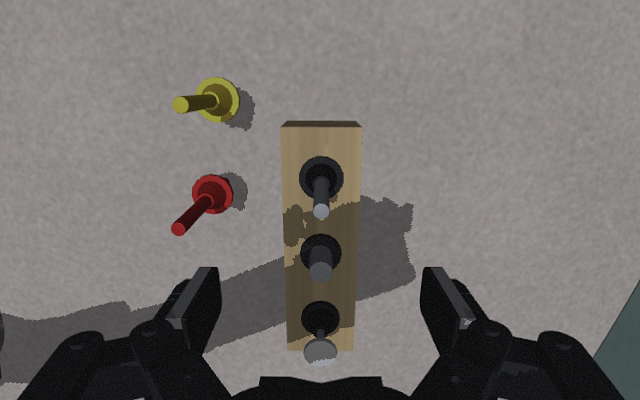

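The wrist view shows the grey spindle with collar at (321,177) and rod tip at (321,211). It is centred between the fingers at the far end of the rack row, and red (178,229) and yellow (181,104) are off to the side.

Run:
```python
from h import *
z=np.load("w1.npz");s={k:z[k] for k in("tool_pos","tcp_rot")}
g=cv2.cvtColor(z['p'],cv2.COLOR_BGR2GRAY);print(g[200:222,310:333])
print(pix_at_z("wrist",[[321,211.5]],.16,s),pix_at_z("wrist",[[321,177.5]],.071,s))
print(r.state()["tool_pos"])
t=[.5025,.3365,.127+.03]
print(plan([.5025,.3365,.127],(.97,.243)))
```

```text
[[122 118 120  99  47  49  55  53  55  56  52  51  47  49  54  44  45  40
   42  63  76  74  72]
 [121 120 117  80  46  49  52  51  52  50  50  51  48  51  49  46  47  39
   39  56  74  69  72]
 [121 120 117  75  50  51  53  54  53  50  38  39  48  48  50  46  45  44
   44  90 125 115  69]
 [120 121 118  80  47  51  50  48  58 103 102  94  75  69  63  37  43  41
   46  95 134 132 118]
 [120 121 117  66  46  46  55 101 137 138 139 133 127 127 125  83  42  41
   41  80 133 131 129]
 [121 123 116  58  50  78 127 139 143 139 141 139 139 139 138 122  97  40
   40  75 132 132 129]
 [119 119 116  50  62 116 141 138 137 135 136 135 134 135 136 136 127 105
   37  75 136 127 127]
 [121 121 113  62 108 136 138 136 135 133 136 137 133 133 129 133 132 127
   77  73 132 130 127]
 [120 119 116  79 124 134 136 137 134 135 135 133 133 133 131 130 131 129
  107  61 134 131 128]
 [122 123 117  91 130 131 131 134 132 135 133 134 132 131 130 129 128 131
  120  80 133 131 125]
 [122 118  85 105 132 129 128 128 132 132 134 135 130 128 130 129 130 128
  127  94  90  90  85]
 [ 84  83  73 112 128 126 128 129
[... 504 characters left out ...]
4 122 128 124 121  97
   73  74  74  74  77]
 [ 69  72  71  68  68  80  98 123 125 128 123 122 125 126 123 114  96  74
   73  71  72  76  73]
 [ 69  71  69  70  66  66  74  82  87 112 118 117 119 122  97  84  78  77
   74  74  73  75  71]
 [ 67  71  68  67  72  70  70  70  72  91 137 135 138 132  79  73  76  79
   74  76  74  75  75]
 [ 70  67  69  68  71  71  74  76  74  78  95  93  95  95  75  75  77  76
   76  75  75  72  73]
 [ 71  69  69  66  71  71  73  72  75  75  74  76  74  76  77  76  75  73
   75  74  76  72  73]]
[[0.50251672 0.33643602 0.16      ]] [[0.50223517 0.3378157  0.071     ]]
[0.50145684 0.33785193 0.2351905 ]
(array([108.2,  -1.7,   0.8]), array([ 0.03, -0.05, -0.06]))
```

```bash
python3 -m crank '[{"gripper":0,"travel":[25,-1.5,0.8],"twist":[0,0,0]},{"gripper":0,"travel":[50,-1.5,0.8],"twist":[0,0,0]},{"gripper":0,"travel":[75,-1.5,0.8],"twist":[0,0,0]},{"gripper":0,"travel":[100,-1.5,0.8],"twist":[0,0,0]},{"gripper":0,"travel":[100,-1.5,0.8],"twist":[0,0,0]},{"gripper":0,"travel":[100,-1.5,0.8],"twist":[0,0,0]}]'
python3 - <<'E'
from h import *
s=r.state();p,d=r.read_camera("wrist");print(s["tool_pos"],s["ft_force"])
cv2.imwrite("pics/w2.png",p)
E
```

```text
time_s: 2.33
tool_pos: [0.5043, 0.3357, 0.1364]
tcp_rot: [0.702, -0.086, 0.702, 0.086]
ft_force: [0.1, -0.1, 0.1]
width: 0.0853
[0.504258   0.33568275 0.13637082] [ 0.07013357 -0.13266048  0.05362325]
```

View pics/w2.png

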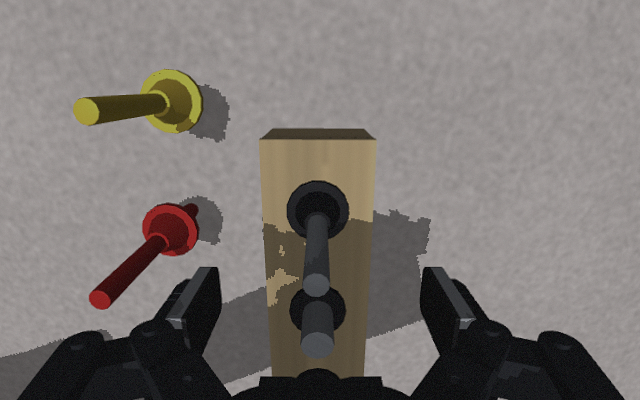

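Tip at (316,285), collar at (317,210). The rod is about 2 mm to the left of mid-jaw, so I'll shift that much and then close.

```bash
python3 -m crank '[{"gripper":0,"travel":[0,0.6,-1.9],"twist":[0,0,0]},{"gripper":0,"travel":[0,0.6,-1.9],"twist":[0,0,0]},{"gripper":0,"travel":[0,0.6,-1.9],"twist":[0,0,0]},{"gripper":255,"travel":[0,0.6,-1.9],"twist":[0,0,0]},{"gripper":255,"travel":[0,0.6,-1.9],"twist":[0,0,0]},{"gripper":255,"travel":[0,0.6,-1.9],"twist":[0,0,0]},{"gripper":255,"travel":[0,0.6,-1.9],"twist":[0,0,0]},{"gripper":255,"travel":[0,0.6,-1.9],"twist":[0,0,0]},{"gripper":255,"travel":[0,0.6,-1.9],"twist":[0,0,0]},{"gripper":255,"travel":[0,0.6,-1.9],"twist":[0,0,0]},{"gripper":255,"travel":[0,0.6,-1.9],"twist":[0,0,0]}]'
python3 - <<'E'
from h import *
s=r.state();print(s["tool_pos"],s["ft_force"],s["width"],s["moment"])
p,d=r.read_camera("wrist");cv2.imwrite("pics/w3.png",p)
E
```

```text
time_s: 3.75
tool_pos: [0.5025, 0.3349, 0.1355]
tcp_rot: [0.702, -0.085, 0.702, 0.085]
ft_force: [1.3, -0.3, 1.0]
width: 0.0092
[0.50251083 0.33485334 0.13554771] [ 1.30077377 -0.28934322  1.03994106] 0.009205607852315379 [ 0.03942754 -0.24299109  0.04650886]
```

View pics/w3.png

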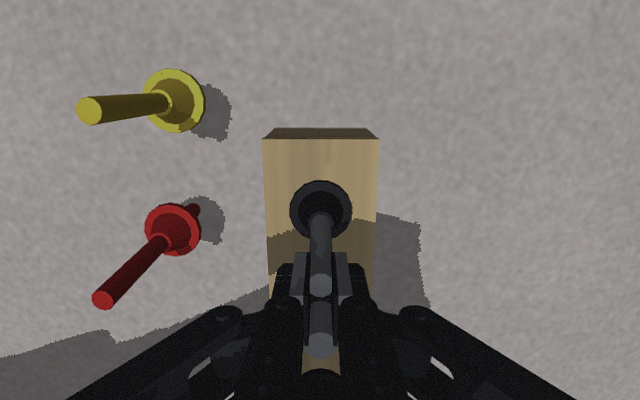

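Gripped: the rod sits between the pads, the collar is at (321,210), and the opening stopped on the rod. Next is the straight lift.

```bash
python3 -m crank '[{"gripper":255,"travel":[-10,0,0],"twist":[0,0,0]},{"gripper":255,"travel":[-30,0,0],"twist":[0,0,0]},{"gripper":255,"travel":[-55,0,0],"twist":[0,0,0]},{"gripper":255,"travel":[-80,0,0],"twist":[0,0,0]},{"gripper":255,"travel":[-105,0,0],"twist":[0,0,0]},{"gripper":255,"travel":[-125,0,0],"twist":[0,0,0]},{"gripper":255,"travel":[-130,0,0],"twist":[0,0,0]},{"gripper":255,"travel":[-130,0,0],"twist":[0,0,0]}]'
python3 - <<'E'
from h import *
s=r.state();print(s["tool_pos"],s["ft_force"],s["width"],s["moment"])
print(plan([.520,-.201,.262],(.97,.243)),plan([.520,-.201,.262],(.97,-.243)))
p,d=r.read_camera("wrist");cv2.imwrite("pics/w4.png",p)
E
```

```text
time_s: 4.8
tool_pos: [0.5019, 0.3346, 0.2651]
tcp_rot: [0.702, -0.085, 0.702, 0.085]
ft_force: [-0.8, 0.3, -2.1]
width: 0.0093
[0.50188325 0.33460132 0.26509208] [-0.79713673  0.26472781 -2.0960506 ] 0.009275550500701406 [0.00701979 0.03694918 0.02586218]
(array([   3.2, -524.3, -110.9]), array([-0.19, -0.04,  0.01])) (array([   3.2, -524.3, -110.9]), array([ 2.794e+01, -3.000e-02,  2.000e-02]))
```

View pics/w4.png

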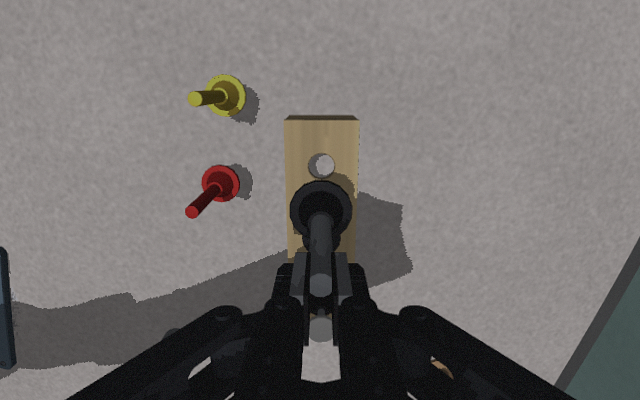

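The lift is clean: the hole is empty at (321,165), the collar is still at (321,211), and the wrist carries about 2 N. I'll carry it straight over to the socket, with the foot tip at about z 0.147.

```bash
python3 -m crank '[{"gripper":255,"travel":[0,-20,-4],"twist":[0,0,0]},{"gripper":255,"travel":[0,-65,-13],"twist":[0,0,0]},{"gripper":255,"travel":[0,-120,-25],"twist":[0,0,0]},{"gripper":255,"travel":[0,-175,-37],"twist":[0,0,0]},{"gripper":255,"travel":[0,-230,-49],"twist":[0,0,0]},{"gripper":255,"travel":[0,-285,-60],"twist":[0,0,0]},{"gripper":255,"travel":[0,-340,-72],"twist":[0,0,0]},{"gripper":255,"travel":[0,-395,-84],"twist":[0,0,0]},{"gripper":255,"travel":[0,-450,-95],"twist":[0,0,0]},{"gripper":255,"travel":[0,-495,-105],"twist":[0,0,0]},{"gripper":255,"travel":[0,-520,-110],"twist":[0,0,0]},{"gripper":255,"travel":[0,-524,-111],"twist":[0,0,0]}]'
python3 -m crank '[{"gripper":255,"travel":[0,0,0],"twist":[0,0,0]},{"gripper":255,"travel":[0,0,0],"twist":[0,0,0]},{"gripper":255,"travel":[0,0,0],"twist":[0,0,0]}]'
python3 - <<'E'
from h import *
s=r.state();print(s["tool_pos"],s["ft_force"],s["width"],s["moment"],toolT(s)[:3,0])
for n in("wrist","scene","top"):
    p,d=r.read_camera(n);np.savez(n+"5.npz",p=p,d=d)
    c=p if n=="wrist" else (p[90:230,190:330] if n=="scene" else p[160:280,350:480])
    cv2.imwrite(f"pics/{n}5.png",cv2.resize(c,None,fx=1 if n=="wrist" else 4,fy=1 if n=="wrist" else 4,interpolation=2))
E
```

```text
time_s: 6.35
tool_pos: [0.5182, -0.2037, 0.265]
tcp_rot: [0.702, -0.084, 0.703, 0.083]
ft_force: [0.5, 0.5, -2.7]
width: 0.0092
time_s: 6.72
tool_pos: [0.5203, -0.1994, 0.2654]
tcp_rot: [0.702, -0.086, 0.702, 0.086]
ft_force: [0.1, -0.1, -1.9]
width: 0.0088
[ 0.52029059 -0.19940023  0.26537214] [ 0.07684053 -0.10001276 -1.90632518] 0.008847364386372836 [0.02069164 0.01510643 0.03453437] [-3.07625728e-05  4.60039875e-04 -9.99999894e-01]
```

View pics/wrist5.png

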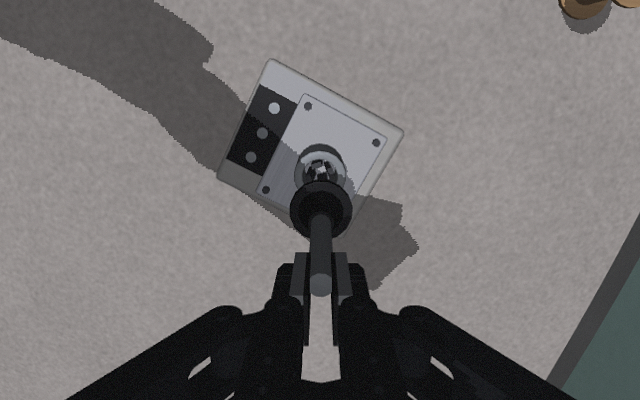

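View pics/scene5.png

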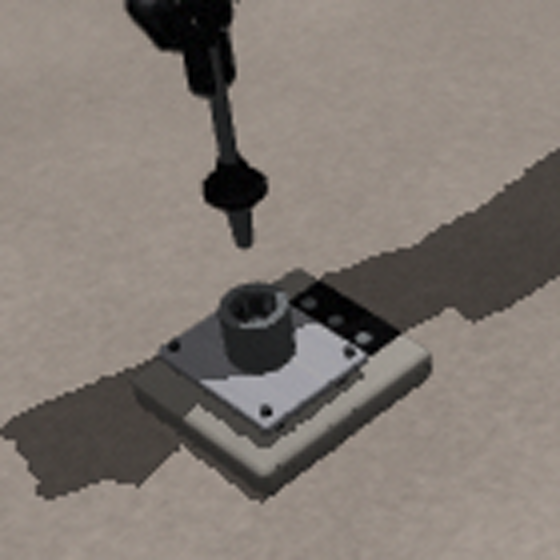

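View pics/top5.png

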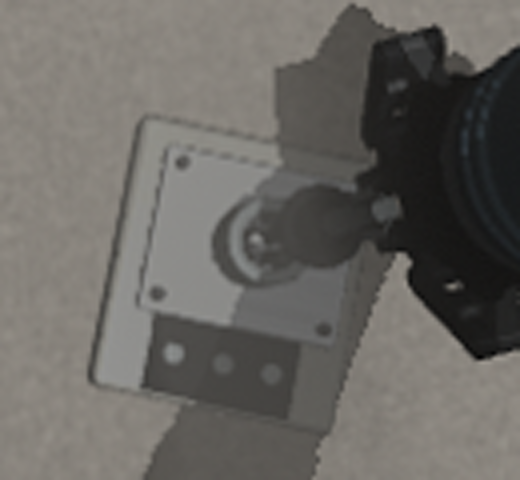

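Run:
```python
from h import *
p=np.load("wrist5.npz")['p'];cv2.imwrite("pics/w5z.png",cv2.resize(p[135:245,270:375],None,fx=5,fy=5,interpolation=2))
p=np.load("scene5.npz")['p'];cv2.imwrite("pics/s5z.png",cv2.resize(p[85:190,225:290],None,fx=5,fy=5,interpolation=2))
```

```text
(no output)
```

View pics/w5z.png

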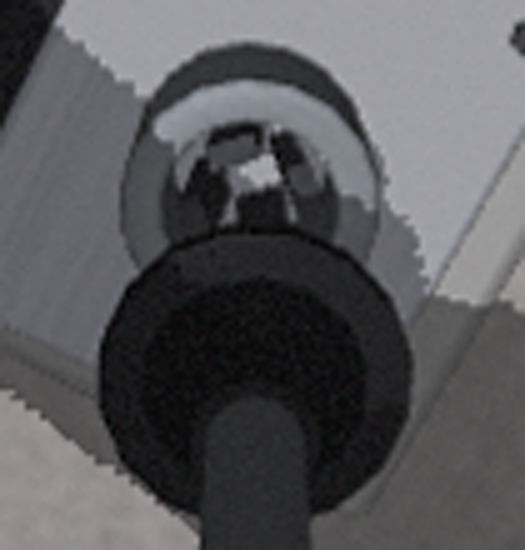

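View pics/s5z.png

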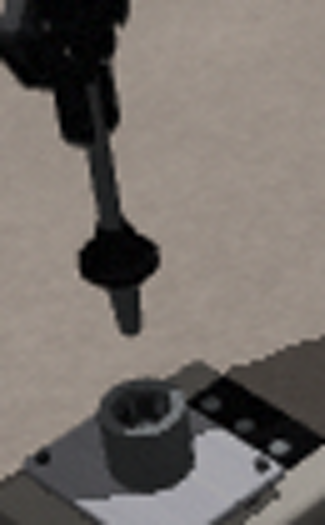

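```bash
cat > ov.py <<'E'
from h import *
def ring(c,rad,z,k=90):
    t=np.linspace(0,2*np.pi,k);return np.c_[c[0]+rad*np.cos(t),c[1]+rad*np.sin(t),np.full(k,z)]
def ov(n,p,s,rings,box,f,out):
    x0,x1,y0,y1=box;im=cv2.resize(p[y0:y1,x0:x1],None,fx=f,fy=f,interpolation=cv2.INTER_CUBIC)
    for P,col in rings:
        q=(proj(n,P,s)-[x0,y0]+.5)*f
        cv2.polylines(im,[q.round().astype(np.int32)],False,col,1)
    cv2.imwrite(out,im)
E
python3 - <<'E'
from ov import *
s=r.state();t=s["tool_pos"];print(t)
c=(.520,-.2005);sp=(t[0],t[1])
zc=.065+(t[2]-.1355)
rings=[(ring(c,.025,.095),(0,255,0)),(ring(c,.0165,.095),(0,255,255)),(ring(sp,.021,zc+.006),(255,0,255)),(ring(sp,.006,.16+t[2]-.1355),(255,0,255)),(ring(sp,.006,zc-.045),(255,200,0)),(ring(sp,.021,zc),(255,200,0))]
z=np.load("wrist5.npz");ov("wrist",z['p'],s,rings,(270,375,135,300),3.6,"pics/o1.png")
z=np.load("scene5.npz");ov("scene",z['p'],s,rings,(225,290,85,190),5,"pics/o2.png")
z=np.load("top5.npz");ov("top",z['p'],s,rings,(390,460,190,250),8,"pics/o3.png")
for n in("wrist","scene","top"):
    z=np.load(n+"5.npz");C=cloud(n,z['d'],s)
    m=(abs(C[...,2]-.095)<.004)&(np.hypot(C[...,0]-c[0],C[...,1]-c[1])<.03);q=C[m];
    print(n,len(q),q.min(0),q.max(0),q.mean(0))
E
```

```text
[ 0.52023239 -0.20006763  0.26544924]
wrist 960 [ 0.49543342 -0.21700582  0.09100309] [ 0.54451866 -0.17600275  0.09738852] [ 0.51765906 -0.19211577  0.09440796]
scene 115 [ 0.49565311 -0.2236065   0.09102837] [ 0.54382367 -0.17592246  0.09717797] [ 0.52143752 -0.19924514  0.09376968]
top 169 [ 0.49656081 -0.21800429  0.09167103] [ 0.54378097 -0.17825129  0.09795   ] [ 0.51721557 -0.19463601  0.09475022]
```

View pics/o1.png

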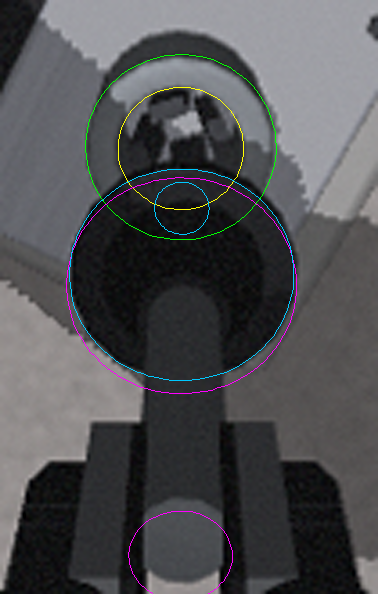

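View pics/o2.png

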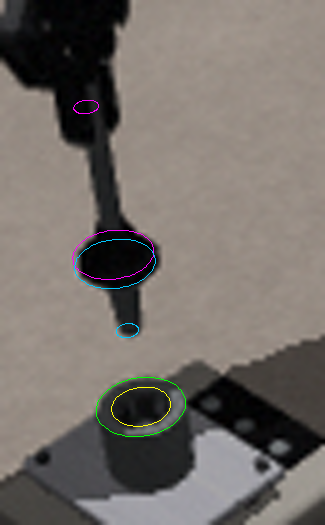

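View pics/o3.png

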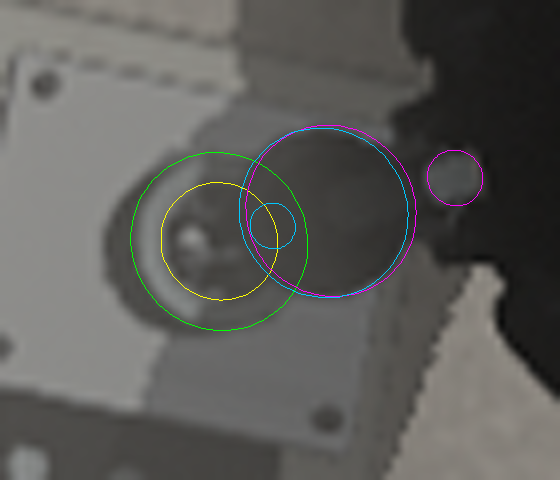

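The overlays put the spindle's collar and foot tip within about 1 mm of prediction in the scene and top views. The socket reads about 1 mm further toward -y. Averaged over the three cameras, the target TCP is (0.5202, -0.2016). I'll move 1.5 mm in -y and descend to just above the rim.

```bash
python3 -m crank '[{"gripper":255,"travel":[0,-1.5,-0.4],"twist":[0,0,0]},{"gripper":255,"travel":[15,-1.5,-0.4],"twist":[0,0,0]},{"gripper":255,"travel":[30,-1.5,-0.4],"twist":[0,0,0]},{"gripper":255,"travel":[42,-1.5,-0.4],"twist":[0,0,0]},{"gripper":255,"travel":[48,-1.5,-0.4],"twist":[0,0,0]},{"gripper":255,"travel":[48,-1.5,-0.4],"twist":[0,0,0]},{"gripper":255,"travel":[48,-1.5,-0.4],"twist":[0,0,0]},{"gripper":255,"travel":[48,-1.5,-0.4],"twist":[0,0,0]}]'
python3 - <<'E'
from ov import *
s=r.state();t=s["tool_pos"];print(t,s["ft_force"])
c=(.520,-.2012);sp=(t[0],t[1]);zc=.065+(t[2]-.1355)
rings=[(ring(c,.025,.095),(0,255,0)),(ring(c,.0165,.095),(0,255,255)),(ring(sp,.021,zc+.006),(255,0,255)),(ring(sp,.006,zc-.045),(255,200,0)),(ring(sp,.021,zc),(255,200,0))]
for n,b,f in(("wrist",(270,375,135,300),3.6),("scene",(220,290,95,190),6),("top",(390,460,190,250),8)):
    p,d=r.read_camera(n);ov(n,p,s,[],b,f,f"pics/{n}6.png")
    ov(n,p,s,rings,b,f,f"pics/{n}6o.png")
a=cv2.imread("pics/scene6.png");b=cv2.imread("pics/scene6o.png")
cv2.imwrite("pics/s6.png",cv2.resize(np.hstack([a,b]),None,fx=.9,fy=.9))
E
```

```text
time_s: 7.88
tool_pos: [0.5204, -0.2023, 0.2179]
tcp_rot: [0.702, -0.086, 0.702, 0.085]
ft_force: [0.1, -0.9, -1.8]
width: 0.0092
[ 0.52043421 -0.20228416  0.21788033] [ 0.10108537 -0.92609891 -1.84658244]
```

View pics/s6.png

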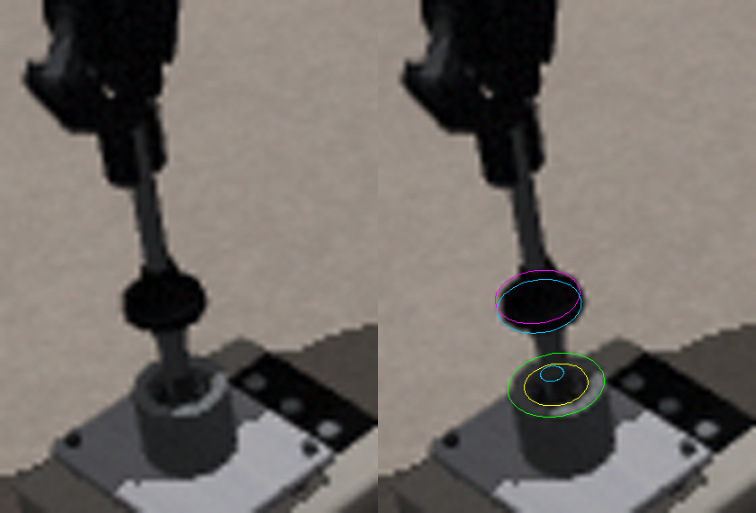

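View pics/top6o.png

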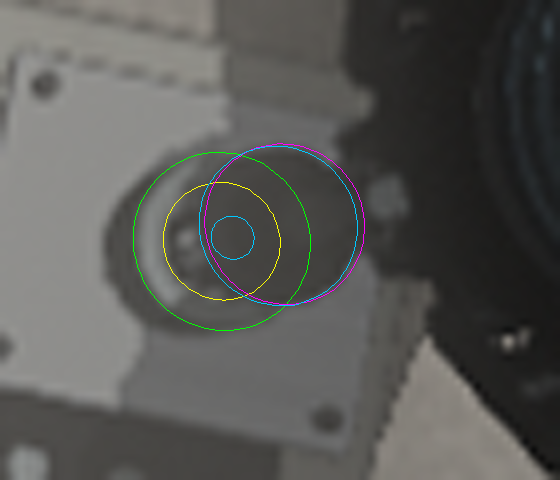

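View pics/wrist6o.png

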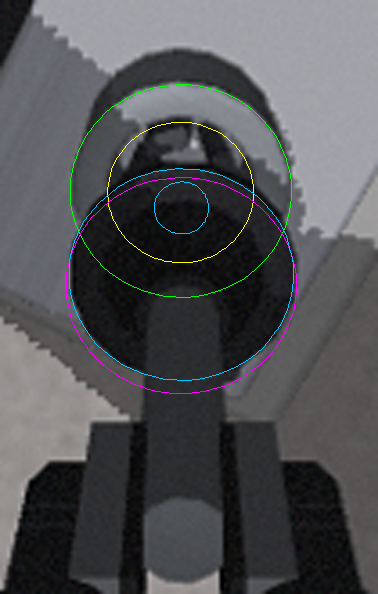

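The foot tip is just above the bore and centred in the scene view (left panel, foot at (176,380), bore centre about (183,388)). I'll descend until it is lightly set in.

```bash
python3 -m crank '[{"gripper":255,"travel":[8,0.5,0],"twist":[0,0,0]},{"gripper":255,"travel":[16,0.5,0],"twist":[0,0,0]},{"gripper":255,"travel":[22,0.5,0],"twist":[0,0,0]},{"gripper":255,"travel":[27,0.5,0],"twist":[0,0,0]},{"gripper":255,"travel":[31,0.5,0],"twist":[0,0,0]},{"gripper":255,"travel":[34,0.5,0],"twist":[0,0,0]},{"gripper":255,"travel":[34,0.5,0],"twist":[0,0,0]},{"gripper":255,"travel":[34,0.5,0],"twist":[0,0,0]}]'
python3 - <<'E'
from ov import *
s=r.state();t=s["tool_pos"];print(t,s["ft_force"],s["moment"])
for n,b,f in(("scene",(220,290,95,190),6),("wrist",(270,375,135,300),3.6)):
    p,d=r.read_camera(n);ov(n,p,s,[],b,f,f"pics/{n}7.png")
E
```

```text
time_s: 9.02
tool_pos: [0.5201, -0.2017, 0.1836]
tcp_rot: [0.702, -0.085, 0.702, 0.085]
ft_force: [0.3, -0.3, -2.2]
width: 0.0089
[ 0.52006772 -0.20172415  0.18355563] [ 0.30795275 -0.30861905 -2.18320347] [-0.04223536  0.05693435  0.00607476]
```

View pics/scene7.png

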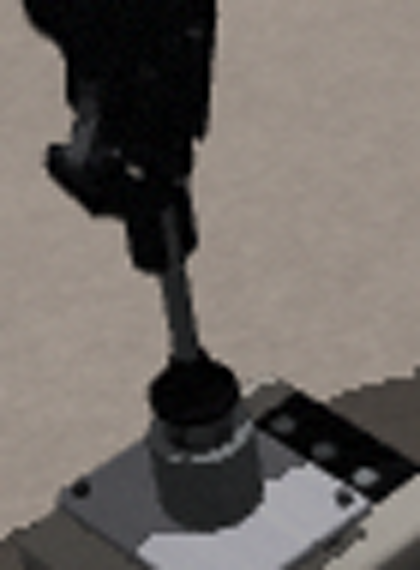

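View pics/wrist7.png

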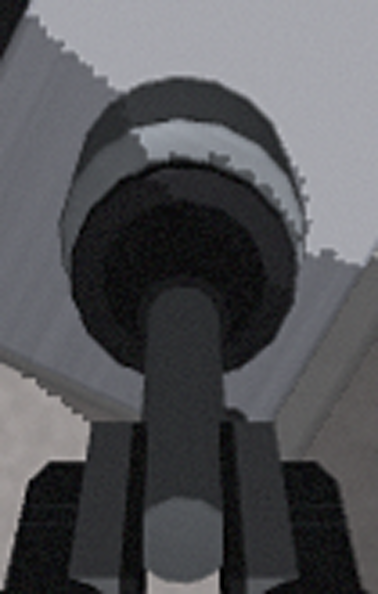

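The foot is in the bore, collar still clear above the rim, no contact force. I'll push in stages and watch the force.

```bash
python3 -m crank '[{"gripper":255,"travel":[2,0,0],"twist":[0,0,0]},{"gripper":255,"travel":[4,0,0],"twist":[0,0,0]},{"gripper":255,"travel":[6,0,0],"twist":[0,0,0]},{"gripper":255,"travel":[6,0,0],"twist":[0,0,0]}]'
python3 -c "
from station import r
s=r.state();print(s['tool_pos'],s['ft_force'],s['moment'])"
```

```text
time_s: 9.62
tool_pos: [0.52, -0.2017, 0.1774]
tcp_rot: [0.702, -0.085, 0.702, 0.085]
ft_force: [-0.7, -1.2, -1.3]
width: 0.0092
[ 0.52003459 -0.20174172  0.17736855] [-0.68359327 -1.18865045 -1.29737624] [-0.1169309   0.01198003 -0.02480006]
```

```bash
python3 -m crank '[{"gripper":255,"travel":[2,0,0],"twist":[0,0,0]},{"gripper":255,"travel":[4,0,0],"twist":[0,0,0]},{"gripper":255,"travel":[5,0,0],"twist":[0,0,0]},{"gripper":255,"travel":[5,0,0],"twist":[0,0,0]}]'
python3 -c "
from station import r
s=r.state();print(s['tool_pos'],s['ft_force'],s['moment'])"
```

```text
time_s: 10.12
tool_pos: [0.5202, -0.2018, 0.1726]
tcp_rot: [0.702, -0.085, 0.702, 0.085]
ft_force: [-0.5, 0.1, 3.4]
width: 0.0093
[ 0.52024543 -0.20184254  0.1726455 ] [-0.45080815  0.13362016  3.35519351] [-0.14309253  0.09568638 -0.01387877]
```

```bash
python3 -m crank '[{"gripper":255,"travel":[1.5,0,0],"twist":[0,0,0]},{"gripper":255,"travel":[3,0,0],"twist":[0,0,0]},{"gripper":255,"travel":[4,0,0],"twist":[0,0,0]},{"gripper":255,"travel":[4,0,0],"twist":[0,0,0]}]'
python3 -c "
from station import r
s=r.state();print(s['tool_pos'],s['ft_force'],s['moment'])"
```

```text
time_s: 10.62
tool_pos: [0.5204, -0.2019, 0.1688]
tcp_rot: [0.702, -0.086, 0.702, 0.085]
ft_force: [-0.5, 0.1, 6.5]
width: 0.0089
[ 0.52041529 -0.20193171  0.16882739] [-0.49077458  0.09533495  6.51027101] [-0.19688121  0.14889158 -0.00803096]
```

```bash
python3 -m crank '[{"gripper":255,"travel":[1.5,0,0],"twist":[0,0,0]},{"gripper":255,"travel":[3,0,0],"twist":[0,0,0]},{"gripper":255,"travel":[4,0,0],"twist":[0,0,0]},{"gripper":255,"travel":[4,0,0],"twist":[0,0,0]}]'
python3 -c "
from station import r
s=r.state();print(s['tool_pos'],s['ft_force'],s['moment'])"
```

```text
time_s: 11.12
tool_pos: [0.5207, -0.2021, 0.1652]
tcp_rot: [0.703, -0.086, 0.701, 0.085]
ft_force: [-1.3, -1.2, 10.9]
width: 0.0093
[ 0.52066532 -0.20213503  0.16523565] [-1.33047452 -1.17731394 10.85231618] [-0.06419895  0.39025554  0.00816576]
```

```bash
python3 -m crank '[{"gripper":255,"travel":[1,0,0],"twist":[0,0,0]},{"gripper":255,"travel":[2,0,0],"twist":[0,0,0]},{"gripper":255,"travel":[3,0,0],"twist":[0,0,0]},{"gripper":255,"travel":[3,0,0],"twist":[0,0,0]}]'
python3 - <<'E'
from ov import *
s=r.state();t=s["tool_pos"];print(t,s["ft_force"],s["moment"],toolT(s)[:3,0])
for n,b,f in(("scene",(220,290,95,190),6),("wrist",(270,375,135,300),3.6)):
    p,d=r.read_camera(n);ov(n,p,s,[],b,f,f"pics/{n}8.png")
E
```

```text
time_s: 11.62
tool_pos: [0.5209, -0.2023, 0.1626]
tcp_rot: [0.703, -0.086, 0.701, 0.085]
ft_force: [-1.7, -0.4, 12.4]
width: 0.0091
[ 0.52087586 -0.20227477  0.16257648] [-1.65293115 -0.39210437 12.42267011] [-0.03318868  0.42082163  0.00952175] [ 2.17765233e-03 -6.32534218e-04 -9.99997429e-01]
```

View pics/scene8.png

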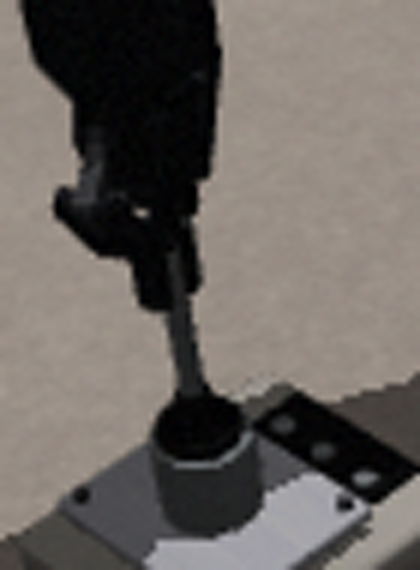

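View pics/wrist8.png

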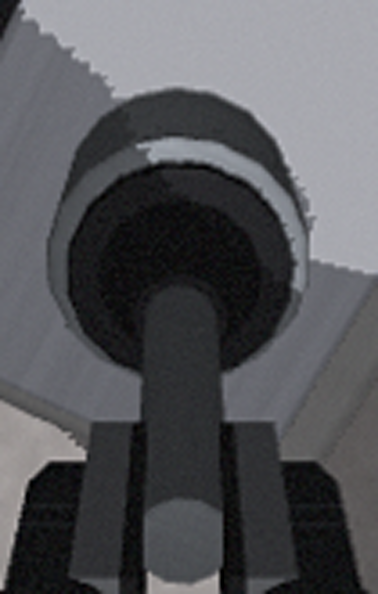

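```bash
python3 -m crank '[{"gripper":255,"travel":[0.6,0,0],"twist":[0,0,0]},{"gripper":255,"travel":[1.2,0,0],"twist":[0,0,0]},{"gripper":255,"travel":[1.2,0,0],"twist":[0,0,0]}]'
python3 -c "
from station import r
s=r.state();print(s['tool_pos'],s['ft_force'],s['moment'])"
```

```text
time_s: 12.1
tool_pos: [0.521, -0.2023, 0.1616]
tcp_rot: [0.703, -0.086, 0.701, 0.085]
ft_force: [-2.8, -0.9, 12.5]
width: 0.0089
[ 0.52096603 -0.20231394  0.1615824 ] [-2.813722   -0.94023617 12.51672186] [ 0.00502682  0.51084247 -0.04969304]
```

```bash
python3 -m crank '[{"gripper":255,"travel":[0.5,0,0],"twist":[0,0,0]},{"gripper":255,"travel":[1,0,0],"twist":[0,0,0]},{"gripper":255,"travel":[1,0,0],"twist":[0,0,0]}]'
python3 -c "
from station import r
s=r.state();print(s['tool_pos'],s['ft_force'],s['moment'])"
```

```text
time_s: 12.48
tool_pos: [0.521, -0.2024, 0.1609]
tcp_rot: [0.703, -0.086, 0.701, 0.085]
ft_force: [-3.0, 0.6, 16.4]
width: 0.0093
[ 0.52099895 -0.20236703  0.16087156] [-2.9617563   0.64203434 16.42777414] [ 0.04732793  0.69407713 -0.04692782]
```

```bash
python3 -m crank '[{"gripper":255,"travel":[0.4,0,-0.4],"twist":[0,0,0]},{"gripper":255,"travel":[0.8,0,-0.8],"twist":[0,0,0]},{"gripper":255,"travel":[0.8,0,-0.8],"twist":[0,0,0]}]'
python3 - <<'E'
from ov import *
s=r.state();t=s["tool_pos"];print(t,s["ft_force"],s["moment"],toolT(s)[:3,0])
for n,b,f in(("scene",(220,290,95,190),6),("wrist",(270,375,135,300),3.6)):
    p,d=r.read_camera(n);ov(n,p,s,[],b,f,f"pics/{n}9.png")
a=cv2.imread("pics/scene9.png");b=cv2.imread("pics/wrist9.png");b=cv2.resize(b,(int(b.shape[1]*570/b.shape[0]),570));cv2.imwrite("pics/c9.png",np.hstack([a,b]))
print(r.state()["ft_force"])
E
```

```text
time_s: 12.85
tool_pos: [0.5209, -0.2025, 0.1605]
tcp_rot: [0.703, -0.086, 0.701, 0.085]
ft_force: [-1.8, 0.5, 18.3]
width: 0.0091
[ 0.52089538 -0.20247307  0.16045504] [-1.84628574  0.47396707 18.2881361 ] [0.19727647 0.50154332 0.02493531] [ 3.88155985e-03 -5.58769469e-04 -9.99992311e-01]
[-2.30090675  0.23286228 17.32175439]
```

View pics/c9.png

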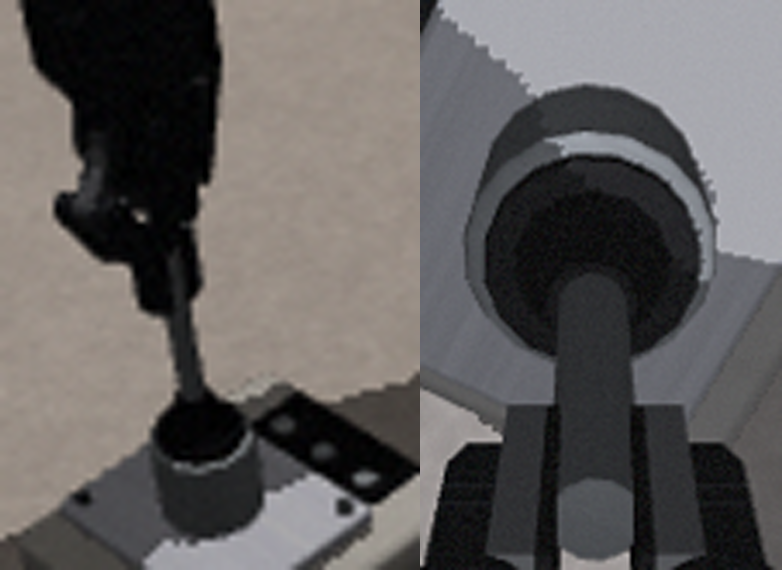

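The slope is now about 4 N/mm, the plate's own stiffness, and the computed seat height (0.0900) matches the rim (0.0901), so the collar is home. I'll give a small firm margin push and look at the slope again.

```bash
python3 -m crank '[{"gripper":255,"travel":[0.5,0.3,-0.3],"twist":[0,0,0]},{"gripper":255,"travel":[0.9,0.3,-0.5],"twist":[0,0,0]},{"gripper":255,"travel":[0.9,0.3,-0.5],"twist":[0,0,0]},{"gripper":255,"travel":[0.9,0.3,-0.5],"twist":[0,0,0]}]'
python3 -c "
from station import r
s=r.state();print(s['tool_pos'],s['ft_force'],s['moment'])"
```

```text
time_s: 13.45
tool_pos: [0.5208, -0.2024, 0.1599]
tcp_rot: [0.704, -0.086, 0.7, 0.085]
ft_force: [-2.1, 1.2, 19.5]
width: 0.0094
[ 0.52081656 -0.20242074  0.15994957] [-2.11280536  1.22586789 19.50676799] [ 0.20424229  0.49495845 -0.05112266]
```

```bash
python3 -m crank '[{"gripper":255,"travel":[0.5,0,-0.3],"twist":[0,0,0]},{"gripper":255,"travel":[0.9,0,-0.5],"twist":[0,0,0]},{"gripper":255,"travel":[0.9,0,-0.5],"twist":[0,0,0]},{"gripper":255,"travel":[0.9,0,-0.5],"twist":[0,0,0]}]'
python3 - <<'E'
from ov import *
s=r.state();t=s["tool_pos"];print(t,s["ft_force"],s["moment"],toolT(s)[:3,0])
for n,b,f in(("scene",(235,275,145,190),12),):
    p,d=r.read_camera(n);ov(n,p,s,[],b,f,f"pics/{n}10.png")
E
```

```text
time_s: 13.95
tool_pos: [0.5207, -0.2025, 0.1594]
tcp_rot: [0.704, -0.086, 0.7, 0.085]
ft_force: [-0.7, 0.9, 22.0]
width: 0.0088
[ 0.52071732 -0.20249894  0.159367  ] [-0.6927166   0.94630153 22.03339426] [0.26745803 0.44276742 0.02208609] [ 5.63832139e-03 -7.21407800e-04 -9.99983844e-01]
```

View pics/scene10.png

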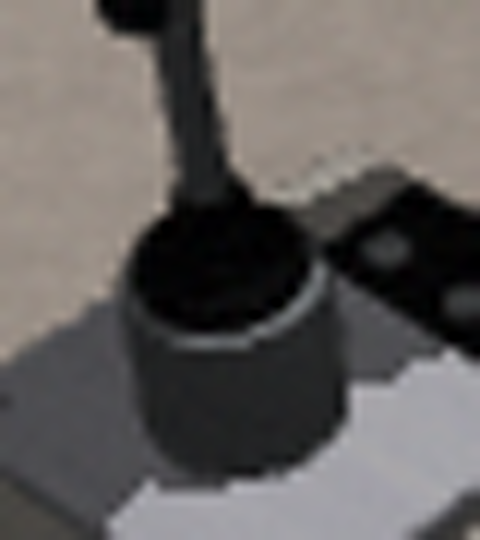

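The collar is seated on the rim all round, at about 23.9 N net (plate about 6 mm). Now I'll unload slowly, then tug in small steps.

```bash
python3 -m crank '[{"gripper":255,"travel":[-1.5,0,0],"twist":[0,0,0]},{"gripper":255,"travel":[-3,0,0],"twist":[0,0,0]},{"gripper":255,"travel":[-4.5,0,0],"twist":[0,0,0]},{"gripper":255,"travel":[-6,0,0],"twist":[0,0,0]},{"gripper":255,"travel":[-7.5,0,0],"twist":[0,0,0]},{"gripper":255,"travel":[-7.5,0,0],"twist":[0,0,0]},{"gripper":255,"travel":[-7.5,0,0],"twist":[0,0,0]}]'
python3 -c "
from station import r
s=r.state();print(s['tool_pos'],s['ft_force'],s['moment'])"
```

```text
time_s: 14.88
tool_pos: [0.5194, -0.202, 0.1644]
tcp_rot: [0.703, -0.086, 0.701, 0.085]
ft_force: [4.8, -1.0, 3.2]
width: 0.0091
[ 0.51942473 -0.20198136  0.16442422] [ 4.8362368  -1.03247488  3.21459562] [-0.28098981 -1.19934163 -0.03770213]
```

```bash
python3 -m crank '[{"gripper":255,"travel":[-0.5,0,0.6],"twist":[0,0,0]},{"gripper":255,"travel":[-1,0,1.1],"twist":[0,0,0]},{"gripper":255,"travel":[-1,0,1.1],"twist":[0,0,0]},{"gripper":255,"travel":[-1,0,1.1],"twist":[0,0,0]}]'
python3 -c "
from station import r
s=r.state();print(s['tool_pos'],s['ft_force'],s['moment'])"
```

```text
time_s: 15.38
tool_pos: [0.5194, -0.2017, 0.165]
tcp_rot: [0.702, -0.086, 0.702, 0.085]
ft_force: [4.3, -2.5, 1.0]
width: 0.009
[ 0.51936607 -0.20174176  0.16500224] [ 4.28722047 -2.52190602  0.96411373] [-0.52493626 -1.12914671 -0.01342824]
```

```bash
python3 -m crank '[{"gripper":255,"travel":[-0.4,-0.4,0.6],"twist":[0,0,0]},{"gripper":255,"travel":[-0.8,-0.8,1],"twist":[0,0,0]},{"gripper":255,"travel":[-0.8,-0.8,1],"twist":[0,0,0]},{"gripper":255,"travel":[-0.8,-0.8,1],"twist":[0,0,0]}]'
python3 -c "
from station import r
s=r.state();print(s['tool_pos'],s['ft_force'],s['moment'])"
```

```text
time_s: 15.88
tool_pos: [0.5196, -0.2019, 0.1655]
tcp_rot: [0.701, -0.085, 0.702, 0.086]
ft_force: [0.7, -1.7, -1.1]
width: 0.0091
[ 0.51961618 -0.20187311  0.16550677] [ 0.65808765 -1.70190762 -1.12778657] [-0.32920129 -0.32168853  0.0385748 ]
```

Lateral loads are nearly gone and the slope is 4 N/mm, so the grip and the taper are holding. Next comes the tug, aiming for about -6.9 N reading (about 5 N on the plate).

```bash
python3 -m crank '[{"gripper":255,"travel":[-0.5,-0.4,0.1],"twist":[0,0,0]},{"gripper":255,"travel":[-1.0,-0.4,0.1],"twist":[0,0,0]},{"gripper":255,"travel":[-1.3,-0.4,0.1],"twist":[0,0,0]},{"gripper":255,"travel":[-1.3,-0.4,0.1],"twist":[0,0,0]},{"gripper":255,"travel":[-1.3,-0.4,0.1],"twist":[0,0,0]}]'
python3 -c "
from station import r
s=r.state();print(s['tool_pos'],s['ft_force'],s['moment'])"
```

```text
time_s: 16.5
tool_pos: [0.52, -0.2022, 0.1668]
tcp_rot: [0.702, -0.085, 0.702, 0.086]
ft_force: [0.3, -0.0, -6.9]
width: 0.009
[ 0.52003949 -0.20215598  0.16682495] [ 2.85360433e-01 -2.55575823e-03 -6.91416935e+00] [-0.09287151 -0.00330963  0.01384503]
```

```bash
python3 -m crank '[{"gripper":255,"travel":[-0.2,0,0],"twist":[0,0,0]},{"gripper":255,"travel":[-0.2,0,0],"twist":[0,0,0]},{"gripper":255,"travel":[-0.2,0,0],"twist":[0,0,0]},{"gripper":255,"travel":[-0.2,0,0],"twist":[0,0,0]}]'
python3 - <<'E'
from ov import *
F=[]
for k in range(6):
    s=r.state();F.append([s["ft_force"][2],s["tool_pos"][2]]);p,d=r.read_camera("scene")
print(np.round(F,4))
ov("scene",p,s,[],(235,275,145,190),12,"pics/scene11.png")
E
```

```text
time_s: 17.0
tool_pos: [0.5203, -0.2023, 0.1672]
tcp_rot: [0.702, -0.085, 0.702, 0.086]
ft_force: [-0.6, -0.8, -6.9]
width: 0.0091
[[-6.8607  0.1672]
 [-8.2633  0.1673]
 [-7.8081  0.1673]
 [-7.7426  0.1673]
 [-7.9338  0.1673]
 [-7.8743  0.1673]]
```

View pics/scene11.png

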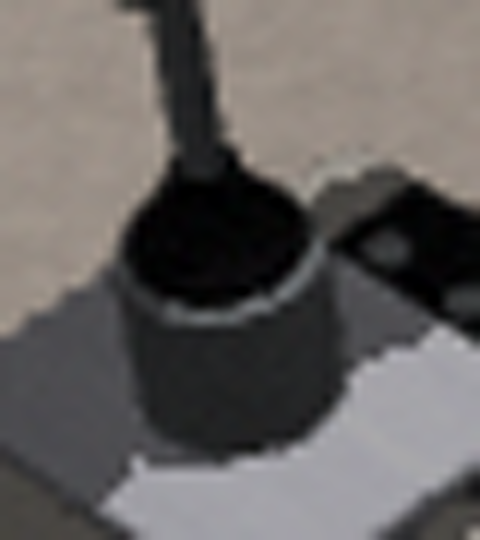

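The tug held steady at about -7.8 N, which is roughly 1.4 mm of plate lift, and the collar is still on the rim. Next: return to neutral, release, withdraw.

```bash
python3 -m crank '[{"gripper":255,"travel":[0.6,0,-0.1],"twist":[0,0,0]},{"gripper":255,"travel":[1.2,0,-0.1],"twist":[0,0,0]},{"gripper":255,"travel":[1.8,0,-0.1],"twist":[0,0,0]},{"gripper":255,"travel":[1.8,0,-0.1],"twist":[0,0,0]},{"gripper":255,"travel":[1.8,0,-0.1],"twist":[0,0,0]}]'
python3 -c "
from station import r
s=r.state();print(s['tool_pos'],s['ft_force'],s['moment'])"
```

```text
time_s: 17.92
tool_pos: [0.5207, -0.2025, 0.1658]
tcp_rot: [0.702, -0.085, 0.702, 0.085]
ft_force: [-1.3, 0.5, -2.3]
width: 0.0091
[ 0.52068294 -0.20254149  0.16584299] [-1.33731455  0.52023965 -2.31886184] [ 0.13035799  0.39464114 -0.01792035]
```

```bash
python3 -m crank '[{"gripper":255,"travel":[0.3,0.2,-0.5],"twist":[0,0,0]},{"gripper":255,"travel":[0.3,0.2,-0.5],"twist":[0,0,0]},{"gripper":0,"travel":[0.3,0.2,-0.5],"twist":[0,0,0]},{"gripper":0,"travel":[0.3,0.2,-0.5],"twist":[0,0,0]},{"gripper":0,"travel":[0.3,0.2,-0.5],"twist":[0,0,0]},{"gripper":0,"travel":[0.3,0.2,-0.5],"twist":[0,0,0]},{"gripper":0,"travel":[0.3,0.2,-0.5],"twist":[0,0,0]},{"gripper":0,"travel":[0.3,0.2,-0.5],"twist":[0,0,0]},{"gripper":0,"travel":[0.3,0.2,-0.5],"twist":[0,0,0]},{"gripper":0,"travel":[0.3,0.2,-0.5],"twist":[0,0,0]}]'
python3 - <<'E'
from h import *
s=r.state();print(s["tool_pos"],s["ft_force"],s["width"])
p,d=r.read_camera("wrist");cv2.imwrite("pics/w12.png",p)
E
```

```text
time_s: 19.18
tool_pos: [0.52, -0.2024, 0.1653]
tcp_rot: [0.702, -0.085, 0.702, 0.085]
ft_force: [-0.3, 0.1, -1.7]
width: 0.0854
[ 0.51995884 -0.20239136  0.16530588] [-0.25873843  0.07625739 -1.66762347] 0.0853643706385432
```

View pics/w12.png

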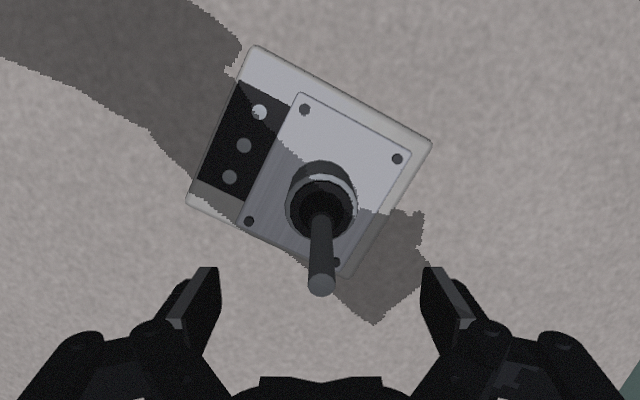

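The spindle stands free between the open fingers (rod top (321,285), collar (321,208)). With the gripper empty the force reads -1.7 N, which I didn't expect, so I'll check that before leaving.

```bash
python3 -m crank '[{"gripper":0,"travel":[0,0,0],"twist":[0,0,0]},{"gripper":0,"travel":[0,0,0],"twist":[0,0,0]},{"gripper":0,"travel":[0,0,0],"twist":[0,0,0]}]'
python3 - <<'E'
from ov import *
for k in range(4):
    s=r.state();print(s["ft_force"].round(2) if hasattr(s["ft_force"],'round') else s["ft_force"]);p,d=r.read_camera("wrist")
C=cloud("wrist",d,s)
K=C[...,2];c=(.520,-.2015);rr=np.hypot(C[...,0]-c[0],C[...,1]-c[1])
for lo,hi,a,b in((.022,.026,.088,.105),(.01,.021,.09,.11),(.03,.055,.03,.07)):
    m=(rr>lo)&(rr<hi)&(K>a)&(K<b);print(lo,hi,m.sum(),np.median(K[m]))
E
```

```text
time_s: 19.6
tool_pos: [0.52, -0.2024, 0.1653]
tcp_rot: [0.702, -0.085, 0.702, 0.085]
ft_force: [0.2, -0.3, 0.2]
width: 0.0855
[ 0.21 -0.34  0.16]
[0.61 0.31 0.38]
[0.39 0.2  0.28]
[-0.29 -0.57  0.76]
0.022 0.026 876 0.0941394924079943
0.01 0.021 1721 0.10093218157839773
0.03 0.055 8268 0.04943533573929895
```

That was noise; the reading is now about 0. Collar top at 0.1009 against the rim at 0.0941 fits a 6 mm collar lying on the rim. Withdrawing straight up.

```bash
python3 -m crank '[{"gripper":0,"travel":[-15,0,0],"twist":[0,0,0]},{"gripper":0,"travel":[-35,0,0],"twist":[0,0,0]},{"gripper":0,"travel":[-60,0,0],"twist":[0,0,0]},{"gripper":0,"travel":[-90,0,0],"twist":[0,0,0]},{"gripper":0,"travel":[-115,10,0],"twist":[0,0,0]},{"gripper":0,"travel":[-130,40,0],"twist":[0,0,0]},{"gripper":0,"travel":[-130,80,0],"twist":[0,0,0]},{"gripper":0,"travel":[-130,110,0],"twist":[0,0,0]},{"gripper":0,"travel":[-130,110,0],"twist":[0,0,0]},{"gripper":0,"travel":[-130,110,0],"twist":[0,0,0]}]'
python3 - <<'E'
from ov import *
s=r.state();c=(.520,-.2013)
for n,b,f in(("scene",(220,290,95,190),6),("top",(390,460,190,250),8)):
    p,d=r.read_camera(n);ov(n,p,s,[],b,f,f"pics/{n}13.png");np.savez(n+"13.npz",p=p,d=d)
    rings=[(ring(c,.025,.095),(0,255,0)),(ring(c,.021,.101),(255,0,255)),(ring(c,.006,.19),(255,0,255))]
    ov(n,p,s,rings,b,f,f"pics/{n}13o.png")
    cv2.imwrite(f"pics/{n}13full.png",p)
a=cv2.imread("pics/scene13.png");b=cv2.imread("pics/scene13o.png");cv2.imwrite("pics/c13.png",cv2.resize(np.hstack([a,b]),None,fx=.95,fy=.95))
E
```

```text
time_s: 21.05
tool_pos: [0.4938, -0.0965, 0.2961]
tcp_rot: [0.702, -0.085, 0.702, 0.085]
ft_force: [0.1, 0.9, -0.6]
width: 0.0856
```

View pics/c13.png

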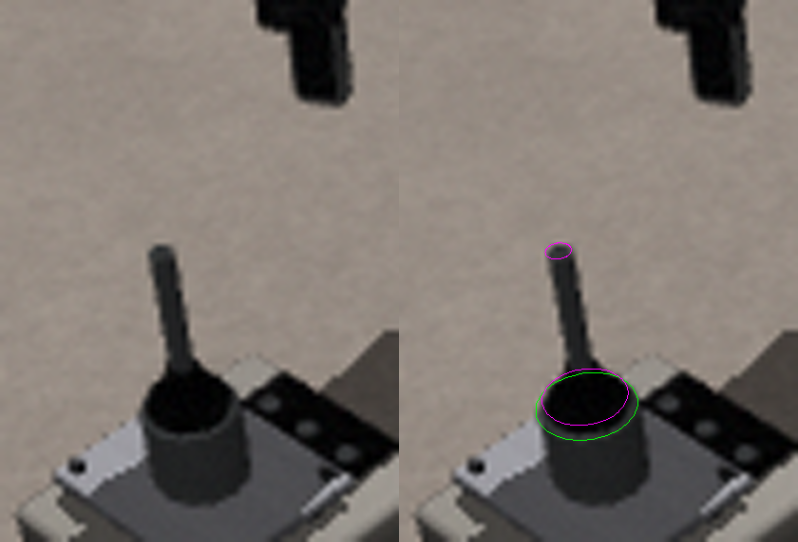

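View pics/top13o.png

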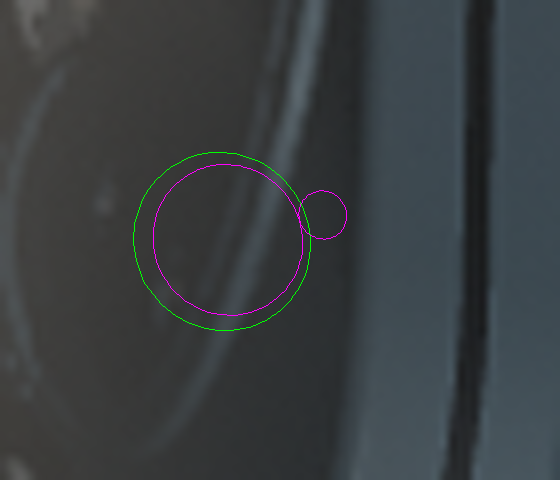

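View pics/scene13full.png

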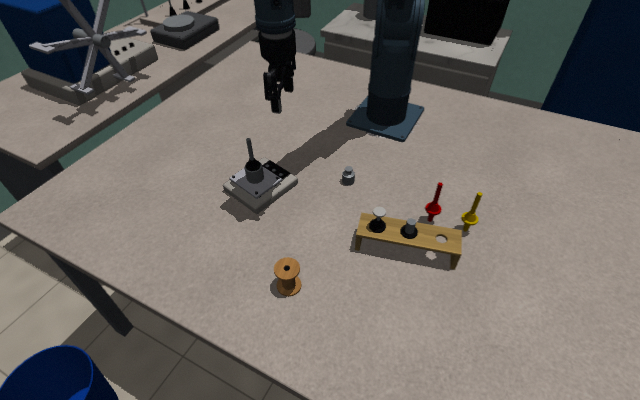

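The scene view shows the spindle upright, its rod tip (248,140) where a seated spindle's tip should project, and the collar on the rim. The bystanders, red and yellow are where they were. The top view is blocked by the arm and adds nothing. Handing in.

```bash
python3 -c "
from station import r
print(r.finish_job())"
```

```text
the job is handed in; nothing more can be done
None
```

The spindle is standing upright in the rig's socket with its collar home, and I handed the job in at about 21 s. No verdict came back.

- **Push:** I took the plain grey spindle from the end of the rack, set it lightly in the socket, then pushed in small steps to about 24 N net. That is about 6 mm of plate travel, short of the 7.5 mm overload. From about 16 N on the force rose at about 4 N/mm, the plate's own rate, which shows the collar had reached the rim.
- **Tug:** I held a pull of -7.8 N at the wrist for more than 0.3 s, which is about 5.8 N on the plate, or 1.4 mm of lift. The force stayed steady and the collar stayed on the rim.
- **Final checks:** After release, the wrist camera's depth put the collar top 6.8 mm above the rim; the collar is 6 mm thick. The scene camera shows the rod tip within about a pixel of where a seated spindle's tip should be. The gripper is open and clear, and the bystanders look unmoved.

**Less certain:**
- **Plate lift:** I worked it out from force and tool height rather than reading it directly, and the force readings wandered by 1–2 N. One reading just after release was -1.7 N with the gripper empty, then settled near 0.
- **Side load:** While unloading there was a side load of up to about 5 N, which I removed before the tug.
- **Top view:** The arm blocked the top camera in the last check, so that view confirmed nothing.

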